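Wind the blue bench timer in the soil laboratory

ROBOT

A 6-joint arm with a two-finger parallel gripper is mounted at the origin on the work surface. World frame = base frame: x ahead of the robot, y to its left, z up, the work surface at z = 0. Lengths are in m, angles in rad, forces in N, time in s.
With the tool pointing down it reaches from about 0.4 to 0.825 m from the base axis. Payload 7 kg.
Tool frame: the origin (TCP) lies at the very end of the fingers, on their centre line; the grasp point (between the pads) lies 19 mm behind it (tcp_to_grasp is the distance from the TCP to the grasp point, in m); x points along the fingers, z is the direction in which the jaws open and shut, and the axes are right-handed (so a half turn about x gives the same grasp; the last joint's range is limited). The gripper opens to 88 mm and grips with 3 to 60 N. Pads are 19 mm wide; open, the fingers measure 130 mm over their backs; the gripper's body (78 mm by 193 mm) begins 47 mm behind the grasp point.
Start: joints at [1.492, 0.359, 0.012, 0, -1.224, -0.288], TCP at [0.242, 0.63, 0.227] pointing down, gripper open.
Joint ranges: [-3.07, 3.07], [-1.43, 2.12], [-1.02, 1.25], [-3.03, 1.67], [-3.05, -0], [-3.03, 3.03]. Speed limits (rad/s): [2.39, 2.39, 3.01, 3.14, 3.14, 3.14].

INTERFACE

Orientations are given as [roll, pitch, yaw] about the fixed x, y, z axes, in that order (R = Rz(yaw) Ry(pitch) Rx(roll)).
In Python, from station import get_state, grab_frame, job_done, tcp_to_grasp gives the robot as it stands. The module is installed in compiled form; this text tells all that it offers.
- The arm moves only by the shell command python3 -m crank 'ROWS' [FORCE]. ROWS is JSON, a list of rows, each a list of 7 numbers: the shift along the tool's x, y, z in m, then the turn, a rotation vector about the tool's x, y, z in rad, then the opening, from 0 (shut) to 1 (fully open). In form: [[x, y, z, wx, wy, wz, fingers], ...]. A call has 1 to 10 rows; each row is the pose to reach, as a shift and turn from the pose commanded when the call began, along the tool's axes at that moment; what a row does not reach only later rows make up. A row lasts 1/8 s, in which the tool goes at most 62.5 mm and 10.7 degrees, less where a joint would pass 70% of its speed; a pose out of reach is approached as far as the arm can. A call with a gripper value outside its range is refused whole. The fingers move at their own pace and stop on an object; FORCE is the grip in N (left out, the last holds). Time passes only in rows, so rows that repeat a pose let the fingers close. It gives the time, the measured TCP pose, the force and the opening at its end, in the units of the state.
- get_state(): the state, without advancing time (a new reading comes with each control period).
- grab_frame(name): name is "side" or "top" or "wrist"; returns a dict with "pixels" (420x560x3 uint8, red, green, blue), "vfov" (degrees; the focal length in pixels is half the picture's height over the tangent of half this angle, whatever the lens; pixels are square), "cx", "cy" (the principal point, pixels), "k1" (the pictures are not rectified: a ray, as slopes to the right and down, at radius r is drawn at 1 + k1 r^2 times it, then the intrinsics apply), "extrinsics" (4x4, takes a point from world to camera coordinates). Camera axes: x right, y up, looking along -z (the intrinsics and any distortion apply to the point x, -y, -z); pixel columns grow to the right and rows downward; lengths in m; the calibration is good to about 2 mm. A picture is of the moment at which its call begins. There is no depth.
- job_done(): hands the job in, once; it reports no verdict.
The state is a dict: "t": time; "q": joint angles; "qd": joint speeds; "joint_efforts": joint torques, N m; "eef_pos": TCP position; "ee_rot": TCP orientation; "force": force on the tool from outside, world axes, zero at the start; "moment": the same for the moment, N m; "width": finger opening in m.
Only numpy, scipy, OpenCV 4.12 (cv2) and the standard library are available. Lean on these libraries where they do the work, as an engineer would, in place of code of your own. Each camera call takes 0.05 s, during which the arm holds its last target.

TASK

Wind the blue clockwork timer fully: turn its wing key clockwise (seen from above) until the red wing stops over the red mark on the dial, then let go. Do it the way one winds a spring, in two or more short turns of about a quarter turn or less, letting go of the key between turns. Leave the keys of the cream and green timers alone.

Things in the scene. Friction and masses are not known exactly. Their poses are not given: they have to be found in the camera images.
- blue_key (a joint): Winding angle (rad) of the wing key on the blue timer: starts at 0 to 0.3, grows as the key turns clockwise seen from above, hard stop at 2.6 (fully wound, red wing over the dial's red mark). It stays where it is let go; turning takes 0.06 to 0.10 N m. The timer is a round blue case, white dial on top, 100 mm across, 60 mm high, screwed to the bench, the key upright on its centre.
- blue_key_grip (a point): Centre of the blue timer's wing key, on its vertical turning axis, 87 mm above the bench, 27 mm above the dial. The wing is an upright plate of two discs, 52 mm long (point x axis, +x to the red disc; the other is brass), 10 mm thick (y), 26 mm high (13 mm above and below this point). Grip it across its thickness. The point turns with the key.
- cream_key (a joint): Winding angle (rad) of the same key on the cream timer, a bystander of the same size; it starts at 0 and is to be left alone.
- green_key (a joint): Winding angle (rad) of the same key on the green timer, a bystander of the same size; it starts at 0 and is to be left alone.

How it is judged:
By the outcome, as a careful person would: the job done as asked, in the order asked, and still so for the second after the job is handed in, with the robot touching nothing.
It also fails if it takes over 42 s, if anything falls off the work surface, if the arm or the gripper's body presses on something with over 40 N, if the wrist force passes 120 N, or if a joint passes its speed limit or range.

## Working session

There is one attempt and no reset: what is moved stays moved. The work goes in short steps, Python scripts to look and compute and a shell command to move; the robot and the scene stay as the last step left them, time stands still between calls to the robot, and variables do not carry over. Pictures are saved under pics/ and viewed, and the job is handed in when it is done.

```bash
mkdir -p pics
cat > h.py <<'E'
import numpy as np,cv2
from station import *
def save(name,fn):
    f=grab_frame(name); cv2.imwrite('pics/'+fn,f['pixels'][:,:,::-1]); 
    np.savez('pics/'+fn+'.npz',**{k:v for k,v in f.items()}); return f
def load(fn): return np.load('pics/'+fn+'.npz')
def KD(f):
    h=420; F=h/2/np.tan(np.radians(float(f['vfov']))/2)
    return np.array([[F,0,float(f['cx'])],[0,F,float(f['cy'])],[0,0,1.]]),np.array([float(f['k1']),0,0,0,0])
def ray(f,uv):
    K,D=KD(f); p=cv2.undistortPoints(np.array([[uv]],float),K,D)[0,0]
    E=np.array(f['extrinsics']); R=E[:3,:3];o=-R.T@E[:3,3]
    d=R.T@np.array([p[0],-p[1],-1.]); return o,d/np.linalg.norm(d)
def atz(f,uv,z):
    o,d=ray(f,uv); return o+d*(z-o[2])/d[2]
def tri(obs):
    A=np.zeros((3,3));b=np.zeros(3)
    for f,uv in obs:
        o,d=ray(f,uv);P=np.eye(3)-np.outer(d,d);A+=P;b+=P@o
    x=np.linalg.solve(A,b)
    return x,[float(np.linalg.norm((np.eye(3)-np.outer(ray(f,uv)[1],ray(f,uv)[1]))@(x-ray(f,uv)[0]))) for f,uv in obs]
def proj(f,X):
    K,D=KD(f);E=np.array(f['extrinsics']);c=E[:3,:3]@np.array(X)+E[:3,3]
    return cv2.projectPoints(np.array([[c[0],-c[1],-c[2]]]),np.zeros(3),np.zeros(3),K,D)[0][0,0]
E
python3 - <<'E'
from h import *
for n in('side','top','wrist'): save(n,n+'0.png')
s=get_state(); print(s, tcp_to_grasp)
E
```

```text
{'t': 0.15, 'q': array([ 1.49206590e+00,  3.59230780e-01,  1.13016344e-02, -2.41666950e-04,
       -1.22406701e+00, -2.88088632e-01]), 'qd': array([-0.00142685, -0.00072859,  0.00331349,  0.00032457, -0.00060587,
        0.00055289]), 'joint_efforts': array([-6.70289883e-04, -5.83280468e+01,  2.93292886e+01,  7.00140595e+00,
        8.83776869e-03, -1.08286624e-04]), 'eef_pos': array([0.24199416, 0.62976525, 0.22584885]), 'ee_rot': array([ 0.1009558 ,  1.56957517, -1.83674185]), 'force': array([-0.6850031 , -0.53984584,  0.04637168]), 'moment': array([-0.0315178 ,  0.02184172,  0.02910943]), 'width': 0.08747940014489648} 0.0188
```

View pics/side0.png

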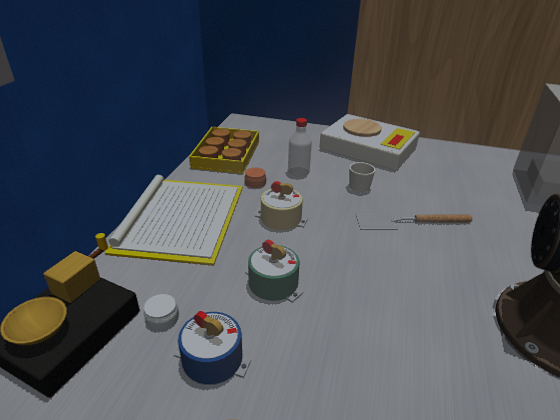

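View pics/top0.png

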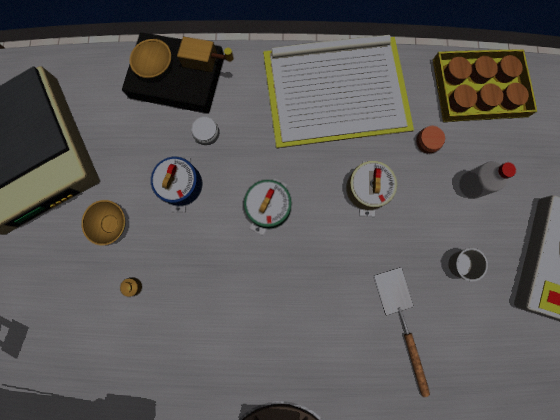

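View pics/wrist0.png

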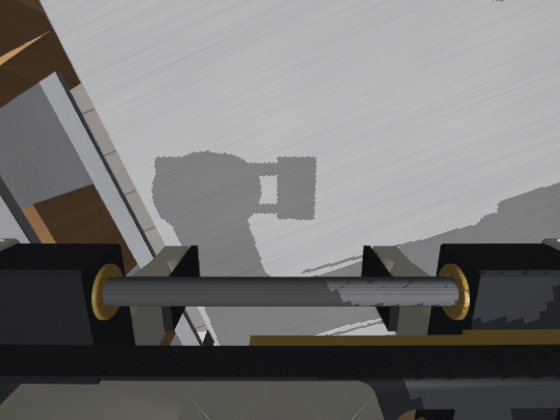

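Run:
```python
from h import *
a=cv2.imread('pics/top0.png')[140:230,130:220]; cv2.imwrite('pics/topc.png',cv2.resize(a,(540,540),interpolation=cv2.INTER_CUBIC))
a=cv2.imread('pics/side0.png')[300:390,165:265]; cv2.imwrite('pics/sidec.png',cv2.resize(a,(600,540),interpolation=cv2.INTER_CUBIC))
for n in('top','side'):
    f=load(n+'0.png'); print(n,ray(f,(280,210)),f['k1'])
f=load('top0.png');
for uv in((175,180),(266,203),(373,185)): print(atz(f,uv,.06))
```

```text
top (array([ 0.4247508 , -0.00671565,  0.86438613]), array([ 0.12729081,  0.01776879, -0.99170627])) -0.1092482826001658
side (array([0.38054038, 0.62525759, 0.59510274]), array([ 0.20580653, -0.80112949, -0.56199218])) -0.016802205672168367
[0.58816509 0.23011858 0.06      ]
[0.54215358 0.03695865 0.06      ]
[ 0.58391736 -0.18621007  0.06      ]
```

View pics/topc.png

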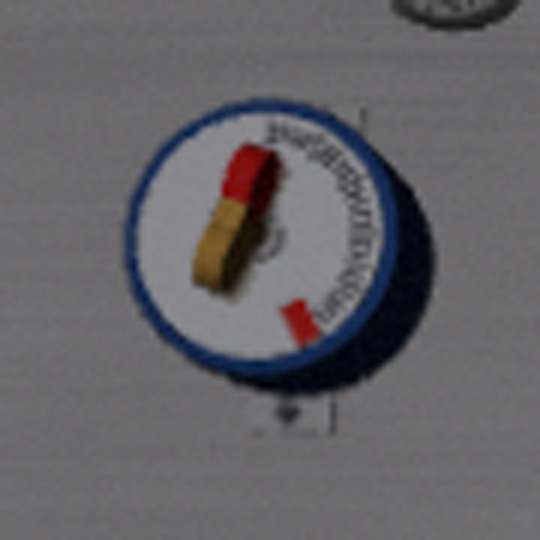

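View pics/sidec.png

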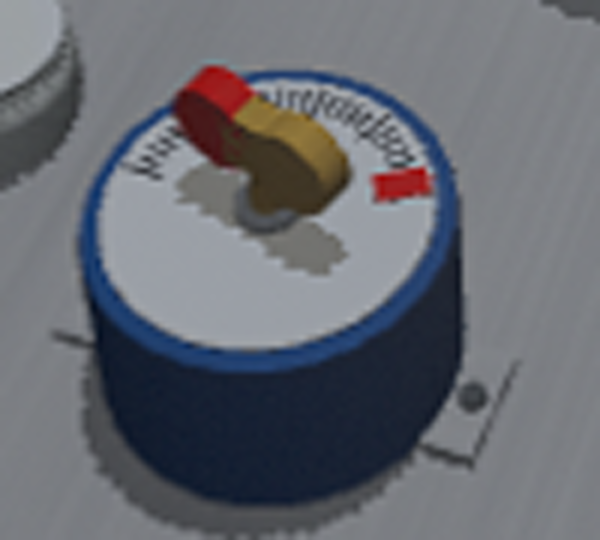

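Run:
```python
from h import *
T=load('top0.png');S=load('side0.png')
c,e=tri([(T,(130+261/6-.4,140+238/6-.4)),(S,(165+272/6-.4,300+221/6-.4))]);print('dial',c,e)
m,e=tri([(T,(130+300/6-.4,140+323/6-.4)),(S,(165+402/6-.4,300+185/6-.4))]);print('mark',m,e, np.linalg.norm((m-c)[:2]))
r,e=tri([(T,(130+254/6-.4,140+180/6-.4)),(S,(165+213/6-.4,300+116/6-.4))]);print('red',r,e)
b,e=tri([(T,(130+222/6-.4,140+248/6-.4)),(S,(165+298/6-.4,300+162/6-.4))]);print('brass',b,e)
am=np.arctan2(*(m-c)[1::-1]);ak=np.arctan2(*(r-b)[1::-1]);print('mark az',am,'key az',ak,'to go cw',(ak-am)%(2*np.pi), 'mid',(r+b)/2)
def ov(yaw,cx,cy):
  for n,f,(x0,x1,y0,y1) in(('top',T,(130,220,140,230)),('side',S,(165,265,300,390))):
    im=cv2.resize(cv2.imread(f'pics/{n}0.png')[y0:y1,x0:x1],None,fx=6,fy=6,interpolation=cv2.INTER_CUBIC)
    u=np.array([np.cos(yaw),np.sin(yaw),0]);v=np.array([-u[1],u[0],0]);t=np.linspace(0,2*np.pi,60)
    def dr(P,col):
        q=np.array([proj(f,p) for p in P]);q=((q-[x0,y0]+.5)*6).astype(int);cv2.polylines(im,[q],True,col,1)
    dr([[cx+.05*np.cos(a),cy+.05*np.sin(a),.06] for a in t],(0,255,0))
    for s,col in((1,(255,0,255)),(-1,(255,255,0))):
      for h in(-1,1): dr([np.array([cx,cy,.087])+u*(s*.013+.013*np.cos(a))+v*h*.005+np.array([0,0,.013*np.sin(a)]) for a in t],col)
    cv2.imwrite(f'pics/ov_{n}.png',im)
ov(ak,*c[:2])
a,b=cv2.imread('pics/ov_top.png'),cv2.imread('pics/ov_side.png');cv2.imwrite('pics/ov.png',cv2.resize(np.hstack([a,b]),None,fx=.7,fy=.7))
```

```text
dial [0.58977301 0.23480399 0.05800979] [0.0003282532821353313, 0.0003282532821353235]
mark [0.55915119 0.21783783 0.06307039] [5.0914790244196524e-05, 5.091479024437498e-05] 0.035007807944510125
red [0.60481878 0.2297248  0.08801521] [0.0007614021244551635, 0.0007614021244553379]
brass [0.57917036 0.23853021 0.08936422] [0.0009021784892314698, 0.0009021784892315836]
mark az -2.635641654516727 key az -0.3307041651066362 to go cw 2.304937489410091 mid [0.59199457 0.2341275  0.08868972]
```

View pics/ov.png

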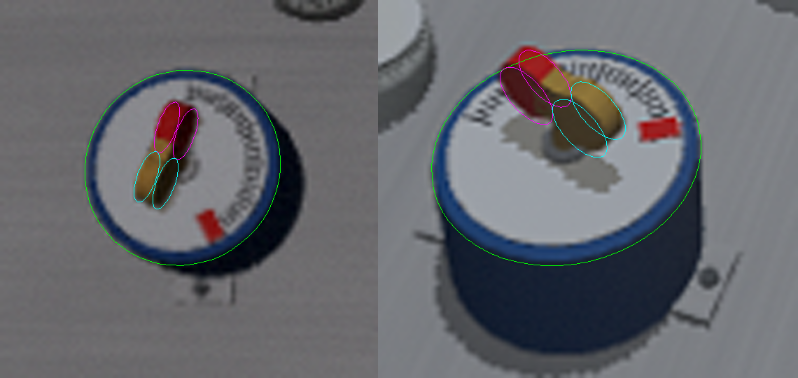

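```bash
cat >> h.py <<'E'
from scipy.spatial.transform import Rotation as Ro
def pose():
    s=get_state(); return np.array(s['eef_pos']),Ro.from_euler('xyz',s['ee_rot']).as_matrix(),s
def goal(p,az):
    # tool x down, tool z at azimuth az
    z=np.array([np.cos(az),np.sin(az),0]);x=np.array([0,0,-1.]);return np.c_[x,np.cross(z,x),z]
def rel(p,az):
    P,R,s=pose();G=goal(p,az);return np.round(R.T@(np.array(p)-P),4),np.round(Ro.from_matrix(R.T@G).as_rotvec(),4)
E
python3 - <<'E'
from h import *
P,R,s=pose();print(P,R.round(4));print('jaw az',np.arctan2(R[1,2],R[0,2]))
T=load('top0.png')
for uv in((100,180),(62,68),(15,230),(104,240)): print(uv,[atz(T,uv,z)[:2].round(3) for z in(0,.1,.2)])
for tgt in ([.45,.3,.26],[.591,.2345,.2]):
  for az in (-.33-np.pi/2,-.33+np.pi/2): print(tgt,az,rel(tgt,az))
E
```

```text
[0.24199416 0.62976525 0.22584885] [[-3.000e-04  9.334e-01 -3.587e-01]
 [-1.200e-03 -3.587e-01 -9.334e-01]
 [-1.000e+00  1.000e-04  1.200e-03]]
jaw az -1.9376977233563641
(100, 180) [array([0.599, 0.425]), array([0.579, 0.375]), array([0.558, 0.325])]
(62, 68) [array([0.881, 0.555]), array([0.828, 0.49 ]), array([0.775, 0.425])]
(15, 230) [array([0.478, 0.629]), array([0.472, 0.556]), array([0.466, 0.482])]
(104, 240) [array([0.461, 0.405]), array([0.457, 0.357]), array([0.453, 0.309])]
[0.45, 0.3, 0.26] -1.9007963267948966 (array([-0.0338,  0.3125,  0.2332]), array([-0.0369,  0.0012, -0.0001]))
[0.45, 0.3, 0.26] 1.2407963267948965 (array([-0.0338,  0.3125,  0.2332]), array([ 3.1047e+00, -2.0000e-04, -1.9000e-03]))
[0.591, 0.2345, 0.2] -1.9007963267948966 (array([0.0262, 0.4676, 0.2437]), array([-0.0369,  0.0012, -0.0001]))
[0.591, 0.2345, 0.2] 1.2407963267948965 (array([0.0262, 0.4676, 0.2437]), array([ 3.1047e+00, -2.0000e-04, -1.9000e-03]))
```

Run:
```python
from h import *
a=cv2.imread('pics/top0.png')[50:250,0:220]; cv2.imwrite('pics/toast.png',cv2.convertScaleAbs(cv2.resize(a,None,fx=3,fy=3,interpolation=cv2.INTER_CUBIC),alpha=1.6))
```

```text
(no output)
```

View pics/toast.png

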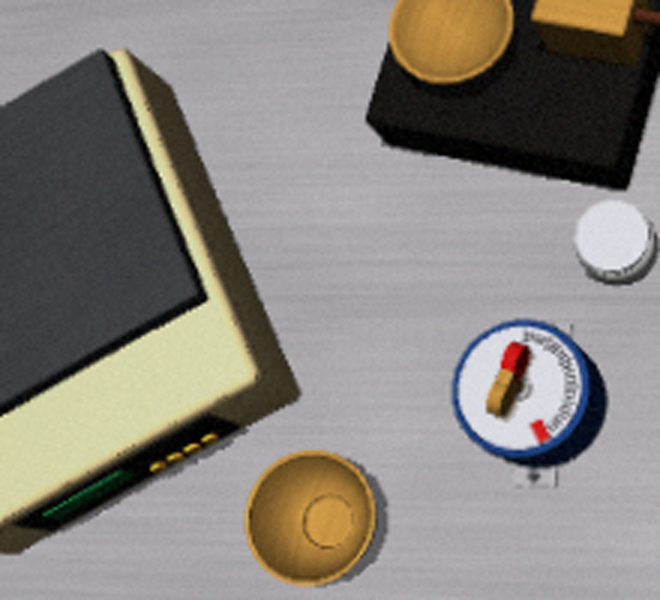

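```bash
python3 -m crank '[[0,0.05,0.026,0,0,0,1],[0,0.1,0.052,0,0,0,1],[0,0.15,0.078,0,0,0,1],[0,0.2,0.104,0,0,0,1],[0,0.26,0.135,0,0,0,1],[0,0.31,0.162,0,0,0,1],[0,0.36,0.188,0,0,0,1],[0,0.41,0.214,-0.02,0,0,1],[0,0.45,0.235,-0.037,0,0,1],[0,0.468,0.244,-0.037,0,0,1]]' 30
python3 - <<'E'
from h import *
save('wrist','wrist1.png'); P,R,s=pose(); print(P,s['q'],s['t'],s['force']); print(rel([.591,.2345,.2],-.33-np.pi/2))
E
```

```text
t: 1.4
eef_pos: [0.5925, 0.2324, 0.2261]
ee_rot: [-0.551, 1.57, -2.454]
force: [-0.8, 0.4, 0.4]
width: 0.0875
[0.59320028 0.23174731 0.22599629] [ 6.78588493e-01  2.97416273e-01 -7.80921411e-02  4.06099696e-04
 -1.19628242e+00  5.59687810e-01] 1.45 [ 1.90875462 -0.9278342   0.11068203]
(array([ 0.026 , -0.003 , -0.0019]), array([-0.0024,  0.001 ,  0.0002]))
```

View pics/wrist1.png

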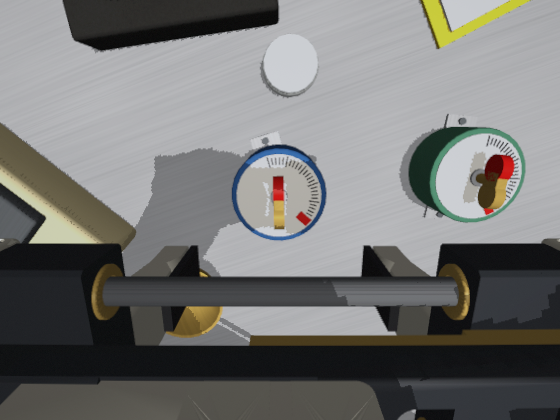

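Run:
```python
from h import *
a=cv2.imread('pics/wrist1.png')[140:245,225:335]; cv2.imwrite('pics/w1c.png',cv2.resize(a,None,fx=5,fy=5,interpolation=cv2.INTER_CUBIC))
```

```text
(no output)
```

View pics/w1c.png

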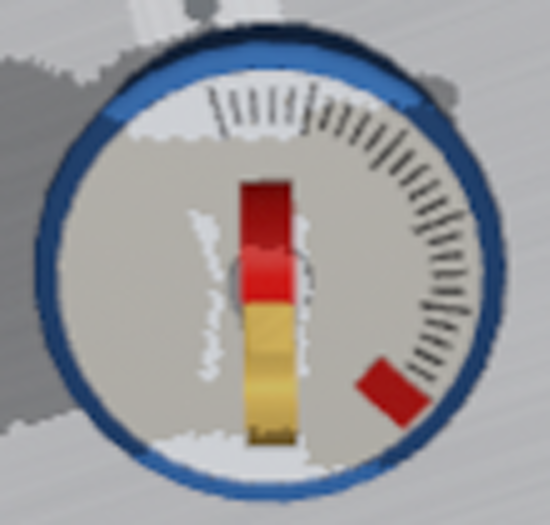

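```bash
cat >> h.py <<'E'
def ov(f,src,out,yaw,cx,cy,box,k=5):
    x0,x1,y0,y1=box
    im=cv2.resize(cv2.imread(src)[y0:y1,x0:x1],None,fx=k,fy=k,interpolation=cv2.INTER_CUBIC)
    u=np.array([np.cos(yaw),np.sin(yaw),0]);v=np.array([-u[1],u[0],0]);t=np.linspace(0,2*np.pi,60)
    def dr(P,col):
        q=np.array([proj(f,p) for p in P]);q=((q-[x0,y0]+.5)*k).astype(int);cv2.polylines(im,[q],True,col,1)
    dr([[cx+.05*np.cos(a),cy+.05*np.sin(a),.06] for a in t],(0,255,0))
    for s,col in((1,(255,0,255)),(-1,(255,255,0))):
      for h in(-1,1): dr([np.array([cx,cy,.087])+u*(s*.013+.013*np.cos(a))+v*h*.005+np.array([0,0,.013*np.sin(a)]) for a in t],col)
    cv2.imwrite(out,im)
E
python3 - <<'E'
from h import *
T=load('top0.png');S=load('side0.png');W=load('wrist1.png')
d=(W,(225+270/5-.4,140+272.5/5-.4))
print(atz(W,d[1],.06), tri([(T,(173.1,179.3)),(S,(209.9,336.4)),d]),tri([(T,(173.1,179.3)),d]))
print(atz(W,(225+270/5-.4,140+272.5/5-.4),.06),'mark',atz(W,(225+393/5-.4,140+393/5-.4),.06))
a=atz(W,(225+267.5/5-.4,140+182/5-.4),.09);b=atz(W,(225+272/5-.4,140+443/5-.4),.085);print('key ends',a,b,np.arctan2(*(a-b)[1::-1]))
ov(W,'pics/wrist1.png','pics/ovw.png',-.33,.591,.2345,(225,335,140,245))
E
```

```text
[0.59271672 0.23426039 0.06      ] (array([0.59072792, 0.23457184, 0.0567157 ]), [0.000811225987818543, 0.0010203440774974974, 0.001263533133891634]) (array([0.59112323, 0.23536409, 0.05417534]), [0.0007207376373925924, 0.0007207376373925292])
[0.59271672 0.23426039 0.06      ] mark [0.55946722 0.21819648 0.06      ]
key ends [0.61548236 0.22665615 0.09      ] [0.56532365 0.24321203 0.085     ] -0.3188106775253686
```

View pics/ovw.png

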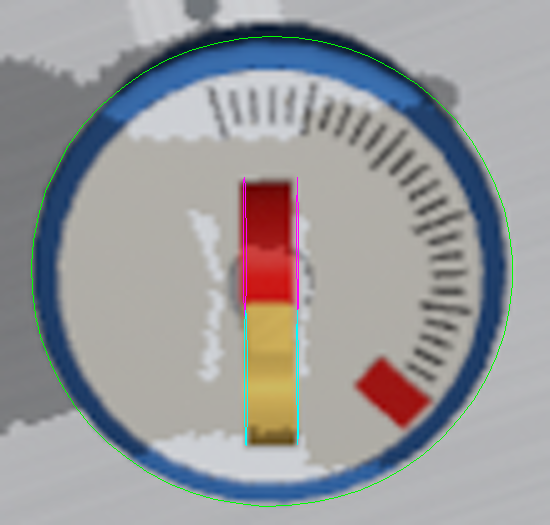

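Run:
```python
from h import *
print(rel([.5908,.2347,.07],-.318-np.pi/2))
```

```text
(array([ 0.156 , -0.0032, -0.0022]), array([-0.0144,  0.001 ,  0.0002]))
```

```bash
python3 -m crank '[[0.03,0,0,-0.014,0,0,1],[0.05,0,0,-0.014,0,0,1],[0.05,0,0,-0.014,0,0,1],[0.05,0,0,-0.014,0,0,1]]'
python3 - <<'E'
from h import *
print(rel([.5908,.2347,.07],-.318-np.pi/2),get_state()['force'])
E
```

```text
t: 1.95
eef_pos: [0.5917, 0.2352, 0.1775]
ee_rot: [2.226, 1.57, 0.34]
force: [0.3, 0.0, -0.0]
width: 0.0876
(array([ 0.1075, -0.0008,  0.0008]), array([ 0.003 , -0.0006, -0.0008])) [ 0.28214573  0.04689938 -0.01415992]
```

```bash
python3 -m crank '[[0.03,-0.001,0.001,0.003,0,0,1],[0.06,-0.001,0.001,0.003,0,0,1],[0.09,-0.001,0.001,0.003,0,0,1],[0.107,-0.001,0.001,0.003,0,0,1],[0.107,-0.001,0.001,0.003,0,0,1],[0.107,-0.001,0.001,0.003,0,0,1]]' 30
python3 - <<'E'
from h import *
print(rel([.5908,.2347,.07],-.318-np.pi/2),get_state()['force'])
save('wrist','wrist2.png')
E
```

```text
t: 2.7
eef_pos: [0.591, 0.2344, 0.071]
ee_rot: [2.366, 1.569, 0.477]
force: [0.7, -0.0, 0.4]
width: 0.0875
(array([ 0.001 , -0.0003, -0.0002]), array([-0.0004, -0.0014, -0.0014])) [ 0.65130404 -0.01968724  0.38113878]
```

View pics/wrist2.png

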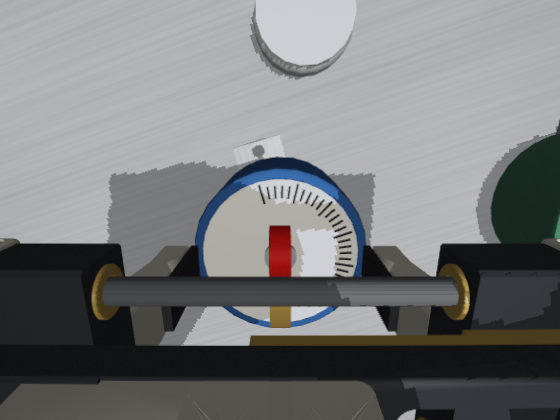

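The key stands upright at column 280, centred between the pads at about columns 195 and 365. I'll close on it.

```bash
python3 -m crank '[[0,0,0,0,0,0,0],[0,0,0,0,0,0,0],[0,0,0,0,0,0,0],[0,0,0,0,0,0,0],[0,0,0,0,0,0,0],[0,0,0,0,0,0,0]]' 30
python3 - <<'E'
from h import *
P,R,s=pose();print(P,np.arctan2(R[1,2],R[0,2]),s['force'],s['moment'],s['width'])
E
```

```text
t: 3.5
eef_pos: [0.5901, 0.2338, 0.0695]
ee_rot: [-0.602, 1.571, -2.492]
force: [0.0, 0.0, -0.4]
width: 0.0331
[0.59014963 0.23380572 0.06950978] -1.8896077638664557 [ 0.02458173  0.0465197  -0.36295175] [ 0.02175038 -0.0182091   0.03727865] 0.03306984166310639
```

Fingers are still closing.

```bash
python3 -m crank '[[0,0,0,0,0,0,0],[0,0,0,0,0,0,0],[0,0,0,0,0,0,0],[0,0,0,0,0,0,0],[0,0,0,0,0,0,0]]' 30
python3 - <<'E'
from h import *
P,R,s=pose();print(P,np.arctan2(R[1,2],R[0,2]),s['force'],s['moment'],s['width'])
E
```

```text
t: 4.12
eef_pos: [0.5905, 0.2347, 0.0696]
ee_rot: [2.786, 1.569, 0.897]
force: [1.1, 5.8, -2.2]
width: 0.0097
[0.59054028 0.23468333 0.06956952] -1.8892952919416954 [ 1.0997801   5.77571022 -2.19621742] [ 1.8090699  -0.33538223 -0.00386449] 0.009650424282253526
```

```bash
python3 -m crank '[[0,0,0,0.1,0,0,0],[0,0,0,0.2,0,0,0],[0,0,0,0.3,0,0,0],[0,0,0,0.4,0,0,0],[0,0,0,0.5,0,0,0],[0,0,0,0.6,0,0,0],[0,0,0,0.7,0,0,0],[0,0,0,0.8,0,0,0],[0,0,0,0.8,0,0,0],[0,0,0,0.8,0,0,0]]' 30
python3 - <<'E'
from h import *
P,R,s=pose();print(P,np.arctan2(R[1,2],R[0,2]),s['force'],s['moment'],s['width'],s['q'])
save('top','top3.png');save('wrist','wrist3.png')
a=cv2.imread('pics/top3.png')[120:250,90:240];a=cv2.resize(a,None,fx=3,fy=3);b=cv2.imread('pics/wrist3.png')
b=cv2.resize(b,(0,0),fx=.7,fy=.7);c=np.zeros((max(a.shape[0],b.shape[0]),a.shape[1]+b.shape[1]-50,3),np.uint8)
c[:a.shape[0],:a.shape[1]]=a;c[:b.shape[0],450:]=b[:,:c.shape[1]-450];cv2.imwrite('pics/c3.png',c)
E
```

```text
t: 5.38
eef_pos: [0.5906, 0.2347, 0.0696]
ee_rot: [-2.68, 1.569, 0.914]
force: [0.6, 5.4, -2.7]
width: 0.0098
[0.59058004 0.23474852 0.06960888] -2.689453877727755 [ 0.62190136  5.38764268 -2.67774468] [ 1.91110709 -0.33049408  0.00955272] 0.009799145668523978 [ 6.84692213e-01  4.29224298e-01 -2.69226398e-01 -4.70837554e-04
 -8.70800276e-01 -2.32249893e-01]
```

View pics/c3.png

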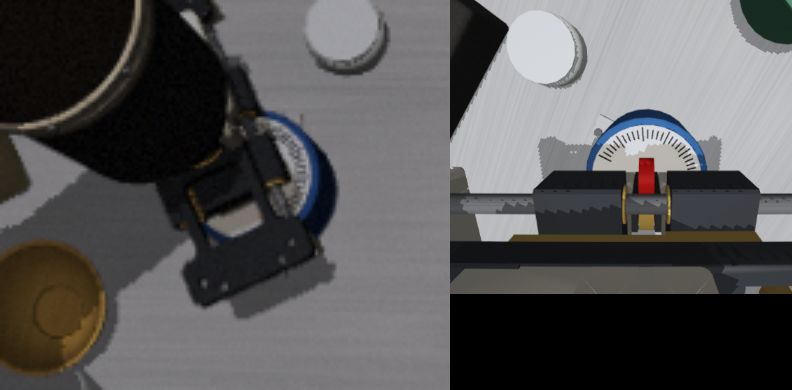

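```bash
python3 -m crank '[[0,0,0,0,0,0,1],[0,0,0,0,0,0,1],[0,0,0,0,0,0,1],[0,0,0,0,0,0,1],[0,0,0,0,0,0,1],[0,0,0,0,0,0,1],[0,0,0,0,0,0,1],[0,0,0,0,0,0,1]]' 30
python3 -m crank '[[0,0,0,-0.1,0,0,1],[0,0,0,-0.25,0,0,1],[0,0,0,-0.4,0,0,1],[0,0,0,-0.55,0,0,1],[0,0,0,-0.7,0,0,1],[0,0,0,-0.8,0,0,1],[0,0,0,-0.8,0,0,1],[0,0,0,-0.8,0,0,1]]' 30
python3 - <<'E'
from h import *
P,R,s=pose();print(P,np.arctan2(R[1,2],R[0,2]),s['force'],s['width'])
save('wrist','wrist4.png')
E
```

```text
t: 6.48
eef_pos: [0.5902, 0.2338, 0.0695]
ee_rot: [0.201, 1.571, -2.488]
force: [0.1, -0.1, -0.4]
width: 0.0838
t: 7.48
eef_pos: [0.5902, 0.2338, 0.0696]
ee_rot: [-0.012, 1.571, -1.903]
force: [-0.3, 0.2, 0.5]
width: 0.0875
[0.59017321 0.23381382 0.0695795 ] -1.8917953149907096 [-0.27326871  0.17123416  0.49727596] 0.08751414875657437
```

View pics/wrist4.png

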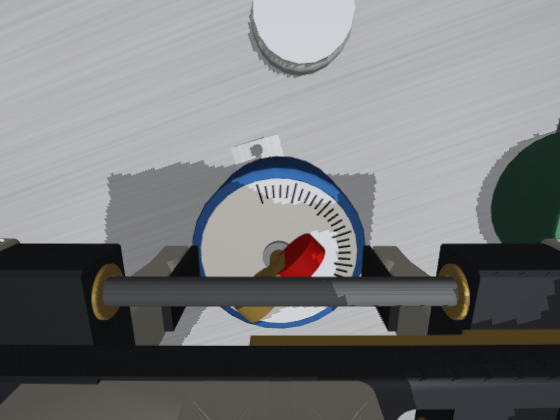

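The plate now stands at 45° in the picture. The regrip has to match the key's new angle, so I turn back by 0.8 and correct the centre.

Run:
```python
from h import *
print(rel([.5907,.2349,.0696],-2.69))
```

```text
(array([-0.0001,  0.0002, -0.0012]), array([7.986e-01, 1.000e-04, 0.000e+00]))
```

```bash
python3 -m crank '[[0,0,-0.001,0.1,0,0,1],[0,0,-0.001,0.25,0,0,1],[0,0,-0.001,0.4,0,0,1],[0,0,-0.001,0.55,0,0,1],[0,0,-0.001,0.7,0,0,1],[0,0,-0.001,0.8,0,0,1],[0,0,-0.001,0.8,0,0,1]]' 30
python3 -m crank '[[0,0,0,0,0,0,0],[0,0,0,0,0,0,0],[0,0,0,0,0,0,0],[0,0,0,0,0,0,0],[0,0,0,0,0,0,0],[0,0,0,0,0,0,0],[0,0,0,0,0,0,0],[0,0,0,0,0,0,0],[0,0,0,0,0,0,0],[0,0,0,0,0,0,0]]' 30
python3 - <<'E'
from h import *
P,R,s=pose();print(P,np.arctan2(R[1,2],R[0,2]),s['force'],s['moment'],s['width'])
E
```

```text
t: 8.4
eef_pos: [0.5905, 0.2348, 0.0696]
ee_rot: [-0.222, 1.571, -2.912]
force: [1.0, 0.3, 0.3]
width: 0.0876
t: 9.65
eef_pos: [0.5905, 0.2348, 0.0695]
ee_rot: [3.008, 1.571, 0.319]
force: [0.7, -0.3, 0.4]
width: 0.0097
[0.59052948 0.23479489 0.06954964] -2.6896013558022682 [ 0.74603047 -0.28670479  0.43175886] [ 0.05178373 -0.11950945  0.01869599] 0.009699853338306577
```

Well centred now. Second turn of 0.8.

```bash
python3 -m crank '[[0,0,0,0.1,0,0,0],[0,0,0,0.2,0,0,0],[0,0,0,0.3,0,0,0],[0,0,0,0.4,0,0,0],[0,0,0,0.5,0,0,0],[0,0,0,0.6,0,0,0],[0,0,0,0.7,0,0,0],[0,0,0,0.8,0,0,0],[0,0,0,0.8,0,0,0],[0,0,0,0.8,0,0,0]]' 30
python3 -c "
from h import *
P,R,s=pose();print(P,np.arctan2(R[1,2],R[0,2]),s['force'],s['moment'],s['q'])"
python3 -m crank '[[0,0,0,0,0,0,1],[0,0,0,0,0,0,1],[0,0,0,0,0,0,1],[0,0,0,0,0,0,1],[0,0,0,0,0,0,1],[0,0,0,0,0,0,1],[0,0,0,0,0,0,1]]' 30
python3 - <<'E'
from h import *
P,R,s=pose();print(P,np.arctan2(R[1,2],R[0,2]),s['force'],s['width'])
save('wrist','wrist5.png')
E
```

```text
t: 10.9
eef_pos: [0.5906, 0.2348, 0.0696]
ee_rot: [-2.329, 1.571, 0.467]
force: [1.0, 0.5, -0.4]
width: 0.0101
[0.59059107 0.23480105 0.06955967] 2.795667589778119 [ 0.99496298  0.47772123 -0.44430836] [ 0.11021288 -0.39559351  0.02403442] [ 6.84990454e-01  4.29964936e-01 -2.68310622e-01  3.74483520e-05
 -8.72391562e-01 -1.03093959e+00]
t: 11.78
eef_pos: [0.5905, 0.2348, 0.0696]
ee_rot: [1.334, 1.571, -2.155]
force: [-0.1, -1.0, 0.0]
width: 0.0742
[0.59048631 0.23479174 0.06955678] 2.7936734769372227 [-0.11511194 -1.03362858  0.01778283] 0.07420806518782423
```

View pics/wrist5.png

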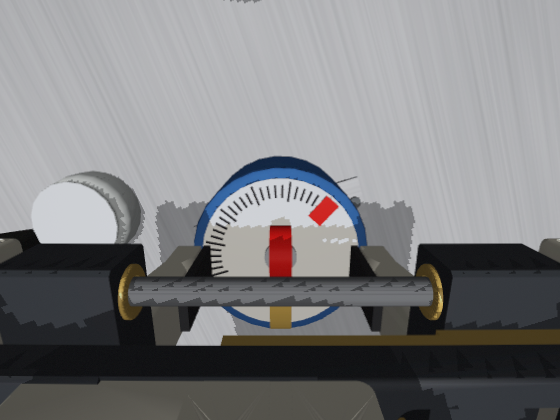

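The key is still aligned and the mark is about 0.73 rad ahead. Regrip, then make the last turn to the stop.

```bash
python3 -m crank '[[0,0,0,0,0,0,0],[0,0,0,0,0,0,0],[0,0,0,0,0,0,0],[0,0,0,0,0,0,0],[0,0,0,0,0,0,0],[0,0,0,0,0,0,0],[0,0,0,0,0,0,0],[0,0,0,0,0,0,0],[0,0,0,0,0,0,0]]' 30
python3 -m crank '[[0,0,0,0.1,0,0,0],[0,0,0,0.2,0,0,0],[0,0,0,0.3,0,0,0],[0,0,0,0.4,0,0,0],[0,0,0,0.5,0,0,0],[0,0,0,0.6,0,0,0],[0,0,0,0.65,0,0,0],[0,0,0,0.65,0,0,0]]' 30
python3 -c "
from h import *
P,R,s=pose();print(P,np.arctan2(R[1,2],R[0,2]),s['force'],s['moment'],s['joint_efforts'],s['width'])"
python3 -m crank '[[0,0,0,0.02,0,0,0],[0,0,0,0.04,0,0,0],[0,0,0,0.06,0,0,0],[0,0,0,0.06,0,0,0]]' 30
python3 -c "
from h import *
P,R,s=pose();print(P,np.arctan2(R[1,2],R[0,2]),s['force'],s['moment'],s['joint_efforts'],s['width'])"
```

```text
t: 12.95
eef_pos: [0.5906, 0.2347, 0.0695]
ee_rot: [3.079, 1.571, -0.41]
force: [0.6, 0.1, -0.0]
width: 0.0098
t: 13.95
eef_pos: [0.5906, 0.2348, 0.0696]
ee_rot: [-2.646, 1.571, -0.502]
force: [0.1, -0.6, 0.1]
width: 0.0098
[0.59055601 0.23477192 0.0695548 ] 2.143995165633588 [ 0.13211297 -0.64161647  0.1395755 ] [-0.03878884 -0.39307655 -0.01733783] [  0.33510363 -58.28379035  23.6950171    5.52145019  -0.20078185
  -0.40712083] 0.009826326743309651
t: 14.45
eef_pos: [0.5906, 0.2348, 0.0696]
ee_rot: [-1.929, 1.571, 0.155]
force: [2.4, -0.5, -0.3]
width: 0.0101
[0.59058062 0.23475552 0.06959738] 2.0832508643182193 [ 2.37329381 -0.47281294 -0.31043445] [-0.04733946 -0.53230856  0.04037262] [  0.49834678 -58.44667912  23.60860169   5.3702125   -0.31179872
  -0.18904961] 0.010070672874409787
```

```bash
for i in 1; do python3 -m crank '[[0,0,0,0.02,0,0,0],[0,0,0,0.04,0,0,0],[0,0,0,0.04,0,0,0]]' 30;done
python3 -c "
from h import *
P,R,s=pose();print(P,np.arctan2(R[1,2],R[0,2]),s['force'],s['moment'],s['joint_efforts'],s['width'])"
python3 -m crank '[[0,0,0,0.02,0,0,0],[0,0,0,0.04,0,0,0],[0,0,0,0.04,0,0,0]]' 30
python3 -c "
from h import *
P,R,s=pose();print(P,np.arctan2(R[1,2],R[0,2]),s['force'],s['moment'],s['joint_efforts'],s['width'])"
```

```text
t: 14.82
eef_pos: [0.5906, 0.2348, 0.0696]
ee_rot: [-2.472, 1.571, -0.428]
force: [1.7, -0.6, -0.7]
width: 0.0101
[0.59058701 0.23479995 0.06959298] 2.043735443514861 [ 1.69158494 -0.58765095 -0.66510637] [-0.16621869 -0.66906064  0.50678006] [  0.20990739 -58.60337019  23.64090621   4.98352468  -0.35000428
  -0.67468084] 0.010087358887783577
t: 15.2
eef_pos: [0.5906, 0.2348, 0.0696]
ee_rot: [-2.658, 1.571, -0.654]
force: [2.8, -0.5, -1.0]
width: 0.0101
[0.5905548  0.23475017 0.06957942] 2.003456304833497 [ 2.7914612  -0.46548974 -0.99916281] [-0.16923388 -0.73387162  0.71807663] [  0.13899111 -58.62989187  23.60129893   4.76931989  -0.38483145
  -0.89367824] 0.010141318994458392
```

Mz rose from 0.04 to 0.51 to 0.72 N m, well above the turning torque of 0.06–0.10, so this is the hard stop. Release, rise and look.

```bash
python3 -m crank '[[0,0,0,0,0,0,1],[0,0,0,0,0,0,1],[0,0,0,0,0,0,1],[0,0,0,0,0,0,1],[0,0,0,0,0,0,1],[0,0,0,0,0,0,1],[0,0,0,0,0,0,1],[0,0,0,0,0,0,1]]' 30
python3 -m crank '[[-0.03,0,0,0,0,0,1],[-0.06,0,0,0,0,0,1],[-0.09,0,0,0,0,0,1],[-0.12,0,0,0,0,0,1],[-0.15,0,0,0,0,0,1],[-0.15,0,0,0,0,0,1],[-0.15,0,0,0,0,0,1]]' 30
python3 - <<'E'
from h import *
save('wrist','wrist6.png');f=save('side','side6.png')
a=cv2.imread('pics/wrist6.png')
b=cv2.imread('pics/side6.png')[160:400,140:340]
cv2.imwrite('pics/c6.png',np.hstack([cv2.resize(a,(480,360)),cv2.resize(b,(300,360))]))
W=load('wrist6.png');ov(W,'pics/wrist6.png','pics/ov6.png',-2.66,.5908,.2347,(225,335,140,245))
E
```

```text
t: 16.2
eef_pos: [0.5905, 0.2348, 0.0696]
ee_rot: [1.496, 1.571, -2.784]
force: [-0.5, 0.4, 0.4]
width: 0.0839
t: 17.08
eef_pos: [0.5901, 0.2347, 0.2191]
ee_rot: [0.986, 1.57, 2.989]
force: [0.3, -0.6, -0.6]
width: 0.0879
```

View pics/c6.png

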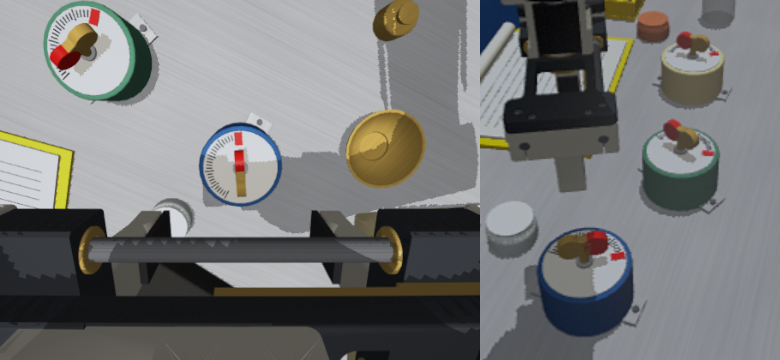

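View pics/ov6.png

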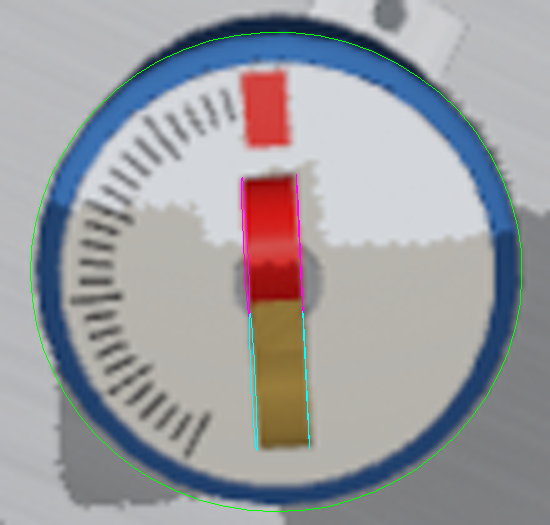

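The red wing (270,178)–(285,445) extends straight onto the middle of the red mark (266,109). The green and cream keys look unchanged.

```bash
python3 -c "
from h import *
s=get_state();print(s['t'],s['force'],abs(s['qd']).max());print(job_done())"
```

```text
17.175 [ 0.66481692 -0.61186584 -0.0101391 ] 0.0029943341102786317
the job is handed in; nothing more can be done
None
```

I wound the blue timer to its hard stop in three clockwise turns of about 0.8, 0.8 and 0.8 rad, letting go of the key after each one. I then lifted the gripper clear and handed the job in at 17.2 s.

- **Hard stop:** the moment at the wrist rose to 0.5 and then 0.72 N m at the end of the last turn, well above the 0.06–0.10 N m the key needs.
- **Final position:** the last wrist picture shows the red wing pointing straight at the middle of the red mark. The key's outline drawn at my estimated mark angle (-2.66 rad) fits the picture.
- **Other timers:** the cream and green keys look unchanged in the last side picture, judged by eye only.
- **Error on the way:** after the first turn I swung the open gripper back 0.8 rad, which no longer matched the key's new angle. I saw this in the picture and returned to the right angle before regripping; the open fingers did not touch the key. The first grip was also slightly off centre, about 6 N sideways, and I corrected it for the later turns.
- **Measurement disagreement:** the views put the dial at 54–58 mm high, against the stated 60 mm.

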